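Stack a three-part plaster mould and stopper it

TASK

Put the plaster casting mould together on the plywood ware board: set the thick tray slab in the middle of the board and square with it, then the thin window-frame slab on it, then the slab with the stopper on top, all right side up and turned the same way, so that their edges are flush in one square pile. Lower each slab gently, never drop it, and leave the stopper up until the pile is built; then press it fully home, without shifting the pile, and let go. Leave the jar, the mug and the bowl where they are.

Things in the scene. Friction and masses are not known exactly. Their poses are not given: they have to be found in the camera images.
- board: Fixed plywood ware board lying on the table, 120 (x) x 90 (y) mm, 18 mm high. Origin: centre of its underside, on the table; x along its long side, z up.
- bottom: Bottom slab of the mould: loose white plaster block 90 (x) x 60 (y) mm, 30 mm thick, with a shallow rectangular hollow 62 x 34 mm, 10 mm deep in its upper face (closed floor). Origin: centre of its underside; x along its long side, z up. Starts flat on the table, hollow up. About 0.2 kg.
- middle: Middle slab of the mould: loose white plaster frame 90 (x) x 60 (y) mm, 18 mm thick, with a rectangular window 62 x 34 mm right through it. Origin: centre of its underside; x along its long side, z up. Starts flat on the table. About 0.1 kg.
- top: Top slab of the mould: loose white plaster block 90 (x) x 60 (y) mm, 24 mm thick, with a dark round rubber stopper in the middle of its upper face. Origin: centre of its underside; x along its long side, z up. Starts flat on the table, stopper up. About 0.2 kg with the stopper.
- stopper (a joint): How far the stopper is pushed into the top slab, m: 0 = fully raised (its head, 34 mm in diameter and 8 mm thick, stands 10 mm clear of the slab on a 24 mm stem), 0.010 = fully home, head resting on the slab. It stays where it is left and needs about 5 N to push down.
- stopper_top (a point): Centre of the upper face of the stopper's head: 42 mm above the underside of the top slab when fully raised, 32 mm when home.
- jar: Bystander: white lidded glaze jar, 56 mm in diameter, 75 mm high. Origin: centre of its underside.
- mug: Bystander: white mug, 76 mm in diameter, 85 mm high, handle towards its +y. Origin: centre of its underside.
- bowl: Bystander: terracotta bowl, 90 mm in diameter, 50 mm high. Origin: centre of its underside.
Things that resemble listed ones, but are neither listed nor needed, are in the scene too. What is shaped like the middle but blue or turquoise is not meant. What is shaped like the bottom but yellow is not meant.

How it is judged:
By the outcome, as a careful person would: the job done as asked, in the order asked, and still so for the second after the job is handed in, with the robot touching nothing.
It also fails if it takes over 72 s, if anything falls off the work surface, if the arm or the gripper's body presses on something with over 40 N, if the wrist force passes 120 N, or if a joint passes its speed limit or range.

ROBOT

A 6-joint arm with a two-finger parallel gripper is mounted at the origin on the work surface. World frame = base frame: x ahead of the robot, y to its left, z up, the work surface at z = 0. Lengths are in m, angles in rad, forces in N, time in s.
With the tool pointing down it reaches from about 0.375 to 0.925 m from the base axis. Payload 5.7 kg.
Tool frame: the origin (TCP) lies where the fingers leave the gripper's body, on its centre line; the fingertips stand 80 mm ahead of it and the grasp point (between the pads) lies 61 mm ahead of it; z points along the fingers, y is the line along which they close (so a half turn about z gives the same grasp; the last joint's range is limited). The gripper opens to 88 mm and grips with 3 to 60 N. Pads are 20 mm wide; open, the fingers measure 115 mm over their backs; the gripper's body (75 mm by 178 mm) begins 61 mm behind the grasp point.
Start: joints at [1.229, 0.359, 1.51, -0, 1.272, -0.115], TCP at [0.135, 0.585, 0.303] pointing down, gripper open.
Joint ranges: [-2.97, 2.97], [-1.01, 2.36], [0.21, 2.38], [-0.96, 4.11], [0.2, 2.71], [-2.98, 2.98]. Speed limits (rad/s): [2.39, 2.39, 3.14, 3.14, 3.14, 3.14].

INTERFACE

Orientations are given as a unit quaternion [x, y, z, w].
In Python, from bench import * gives the robot as it stands.
- The arm moves only by the shell command python3 -m jog 'ROWS' [OPENING]. ROWS is JSON, one flat list of numbers, 4 for each row, row after row: the shift along the tool's x, y, z in m, then the turn about the tool's z in degrees. In form: [x, y, z, turn, x, y, z, turn, ...]. A call has 1 to 10 rows; each row is the pose to reach, as a shift and turn from the pose commanded when the call began, along the tool's axes at that moment; what a row does not reach only later rows make up. A row lasts 1/10 s, in which the tool goes at most 50 mm and 8.59 degrees, less where a joint would pass 70% of its speed; a pose out of reach is approached as far as the arm can. A call with a gripper value outside its range is refused whole. OPENING is the opening, from 0 (shut) to 1 (fully open), set as the call begins (- or left out, the last holds). The fingers move at their own pace and stop on an object; the grip force is fixed at half the most. Time passes only in rows, so rows that repeat a pose let the fingers close. It gives the time, the measured TCP pose, the force, the opening and the grip force at its end, in the units of the state.
- observe(): the state, without advancing time (a new reading comes with each control period).
- capture(name): name is "side" or "top" or "wrist"; returns a dict with "pixels" (400x640x3 uint8, red, green, blue), "fx", "fy", "cx", "cy" (pixels), "rvec" (rotation vector, rad) and "tvec" (3), from world to camera coordinates, as OpenCV has them; the wrist camera has in their place "T_tool_cam" (4x4, takes a point from camera to tool coordinates, whose origin is the TCP and whose axes are the flange's). Camera axes: x right, y down, z forward; pixel columns grow to the right and rows downward; lengths in m; the calibration is good to about 2 mm. The wrist camera is an equidistant fisheye: a pixel r from the principal point sees the ray r / f radians off the axis. A picture is of the moment at which its call begins: read the wrist's pose just before it. There is no depth.
- close_job(): hands the job in; it is judged then, once.
The state is a dict: "time_s": time; "joints": joint angles; "qd": joint speeds; "joint_efforts": joint torques, N m; "position": TCP position; "orientation": TCP orientation; "force": force on the tool from outside, world axes, zero at the start; "moment": the same for the moment, N m; "finger_gap": finger opening in m; "finger_force": force on a finger pad.
Only numpy, scipy, OpenCV 4.12 (cv2) and the standard library are available. Lean on these libraries where they do the work, as an engineer would, in place of code of your own. Each camera call takes 0.05 s, during which the arm holds its last target. There are 200 camera calls.

## Working session

There is one attempt and no reset: what is moved stays moved. The work goes in short steps, Python scripts to look and compute and a shell command to move; the robot and the scene stay as the last step left them, time stands still between calls to the robot, and variables do not carry over. Pictures are saved under pics/ and viewed, at most 15 in all, crops included, and the job is handed in when it is done.

```bash
mkdir -p pics; ls
python3 - <<'E'
from bench import *
import cv2
s=observe();print({k:s[k] for k in('time_s','position','orientation','force','finger_gap')})
for n in('top','side'):
    c=capture(n);cv2.imwrite(f'pics/{n}0.png',c['pixels'][:,:,::-1]);print({k:v for k,v in c.items() if k!='pixels'})
E
```

```text
pics
{'time_s': 0.0, 'position': array([0.13476014, 0.58410766, 0.30182053]), 'orientation': array([ 1.13174088e-01,  9.93574756e-01, -8.89900075e-04, -1.96141332e-04]), 'force': array([ 0.37761285,  1.00044638, -0.0484339 ]), 'finger_gap': 0.08810256311286578}
{'fx': 427.68822206156943, 'fy': 427.68822206156943, 'cx': 322.9765703326237, 'cy': 196.26235731110373, 'rvec': array([ 2.17782666, -2.11139411,  0.23044158]), 'tvec': array([-0.10760479,  0.60336972,  0.91967752])}
{'fx': 370.0285424353726, 'fy': 370.0285424353726, 'cx': 319.2491631096391, 'cy': 195.95892778878402, 'rvec': array([ 2.11730982, -0.93452298,  0.42217429]), 'tvec': array([-0.46378663,  0.31025597,  0.5828475 ])}
```

View pics/top0.png

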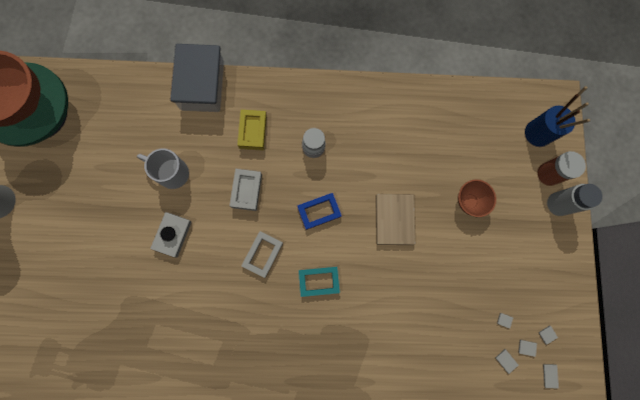

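View pics/side0.png

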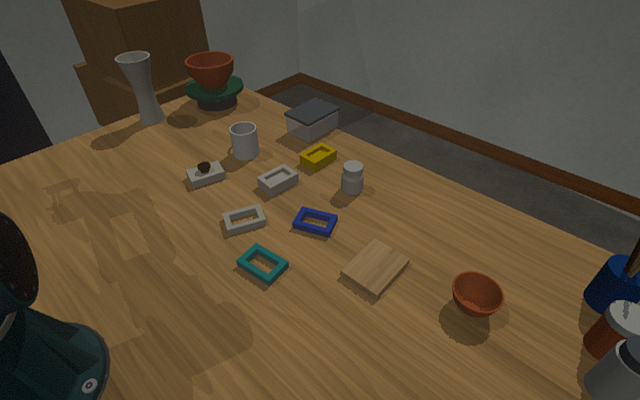

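The top view shows the bottom slab (white tray) at about (246,189), the middle (white frame) at (263,255), the top with its stopper at (171,235) and the board at (396,219). The yellow tray and the blue and turquoise frames are decoys. The side view agrees.

```bash
cat > h.py <<'E'
from bench import *
import numpy as np, cv2
from scipy.spatial.transform import Rotation as R
def ray(c,px,s=None):
    """world origin and directions for pixels px (n,2)"""
    px=np.atleast_2d(np.asarray(px,float)); d=(px-[c['cx'],c['cy']])/[c['fx'],c['fy']]
    if s is None:
        M=R.from_rotvec(c['rvec']).as_matrix(); return -M.T@c['tvec'], np.c_[d,np.ones(len(d))]@M
    r=np.linalg.norm(d,axis=1,keepdims=True)+1e-12
    v=np.c_[d/r*np.sin(r),np.cos(r)]
    T=np.asarray(c['T_tool_cam']); Q=R.from_quat(s['orientation']).as_matrix()
    return s['position']+Q@T[:3,3], v@(Q@T[:3,:3]).T
def cast(c,px,z,s=None):
    o,d=ray(c,px,s); return o+d*((z-o[2])/d[:,2])[:,None]
def rect(P):
    """centre, long-axis yaw deg, size (mm) of points in the plane"""
    (x,y),(w,h),a=cv2.minAreaRect((P[:,:2]*1000).astype(np.float32))
    if w<h: w,h,a=h,w,a+90
    return np.round([x,y,(a+90)%180-90,w,h],1)
def yaw(s):  # yaw of tool y axis, deg
    v=R.from_quat(s['orientation']).as_matrix(); return np.degrees(np.arctan2(v[1,1],v[0,1]))
E
python3 - <<'E'
from h import *
c=capture('top');im=c['pixels'];hsv=cv2.cvtColor(im,cv2.COLOR_RGB2HSV)
m=((hsv[...,1]<50)&(hsv[...,2]>110)).astype(np.uint8)
n,l,st,ce=cv2.connectedComponentsWithStats(m)
for nm,(u,v),z in(('bottom',(246,189),.03),('middle',(263,255),.018),('top',(171,235),.024)):
    i=[i for i in range(1,n) if abs(ce[i]-[u,v]).max()<10 and st[i,4]>100]
    for k in i:
        y,x=np.where(l==k);print(nm,rect(cast(c,np.c_[x,y],z)))
print('board',cast(c,[[376.5,194],[414,194.5],[414.5,245],[376.5,244]],.018).round(3))
print(cast(c,[[320,200],[164,168],[314,142],[477,198]],0.05).round(3))
w=capture('wrist');print({k:v for k,v in w.items() if k!='pixels'})
E
```

```text
bottom [623.7  93.3  -5.2  90.2  60.2]
middle [473.8  47.4 -24.4  90.2  59.9]
top [512.4 259.1 -17.1  89.1  58.6]
board [[ 0.623 -0.218  0.018]
 [ 0.625 -0.308  0.018]
 [ 0.505 -0.308  0.018]
 [ 0.504 -0.218  0.018]]
[[ 0.599 -0.082  0.05 ]
 [ 0.661  0.276  0.05 ]
 [ 0.736 -0.064  0.05 ]
 [ 0.616 -0.447  0.05 ]]
{'fx': 309.70691628693146, 'fy': 309.70691628693146, 'cx': 324.14901012397536, 'cy': 194.72500632992842, 'T_tool_cam': array([[-1.04199170e-03, -9.58316564e-01, -2.85706627e-01,
         7.87903543e-02],
       [ 9.99998966e-01, -7.15304280e-04, -1.24779283e-03,
        -1.64807903e-03],
       [ 9.91413361e-04, -2.85707631e-01,  9.58316319e-01,
        -8.23162766e-02],
       [ 0.00000000e+00,  0.00000000e+00,  0.00000000e+00,
         1.00000000e+00]])}
```

```bash
python3 -m jog '[-0.587,-0.368,0.1,-8,-0.587,-0.368,0.1,-8,-0.587,-0.368,0.1,-8,-0.587,-0.368,0.1,-8,-0.587,-0.368,0.1,-8,-0.587,-0.368,0.1,-8,-0.587,-0.368,0.1,-8,-0.587,-0.368,0.1,-8,-0.587,-0.368,0.1,-8,-0.587,-0.368,0.1,-8]' 1
python3 -m jog '[0,0,0,0,0,0,0,0,0,0,0,0,0,0,0,0,0,0,0,0]'
```

```text
time_s: 1.2
position: [0.4855, 0.2325, 0.231]
orientation: [0.044, 0.999, 0.0, 0.0]
force: [1.4, 0.8, 0.3]
finger_gap: 0.0874
finger_force: 0.0
time_s: 1.7
position: [0.4835, 0.2353, 0.2315]
orientation: [0.043, 0.999, 0.0, 0.0]
force: [0.1, -1.0, 0.1]
finger_gap: 0.0881
finger_force: 0.0
```

```bash
python3 -m jog '[-0.152,-0.13,0.03,0,-0.152,-0.13,0.03,0,-0.152,-0.13,0.03,0,-0.152,-0.13,0.03,0,-0.152,-0.13,0.03,0,-0.152,-0.13,0.03,0,-0.152,-0.13,0.03,0]'
cat > look.py <<'E'
import sys
from h import *
# look.py name z x y [save]: find white slab near world x,y with top face z; report offset in tool axes
name,z,x,y=sys.argv[1],*map(float,sys.argv[2:5])
s=observe();w=capture('wrist');im=w['pixels']
cv2.imwrite(f'pics/{name}.png',im[:,:,::-1])
hsv=cv2.cvtColor(im,cv2.COLOR_RGB2HSV)
m=((hsv[...,1]<50)&(hsv[...,2]>115)).astype(np.uint8)
n,l,st,ce=cv2.connectedComponentsWithStats(m)
Q=R.from_quat(s['orientation']).as_matrix()
print('tcp',s['position'].round(4),'yaw_y',yaw(s).round(2),'t',s['time_s'])
for i in range(1,n):
    if st[i,4]<400: continue
    p=cast(w,ce[i],z,s)[0]
    if np.hypot(p[0]-x,p[1]-y)>.06: continue
    v,u=np.where(l==i); r=rect(cast(w,np.c_[u,v],z,s))
    d=Q.T@(np.r_[r[:2]/1000,z]-s['position'])
    turn=(yaw(s)-(r[2]+90)+90)%180-90
    print('rect',r,'area',st[i,4],'shift tool mm',(d*1000).round(1),'turn',turn.round(1))
E
python3 look.py w1 .03 .624 .093
```

```text
time_s: 2.4
position: [0.6232, 0.0928, 0.2012]
orientation: [0.043, 0.999, 0.0, -0.001]
force: [-0.9, 0.4, -0.9]
finger_gap: 0.0879
finger_force: 0.0
tcp [0.6232 0.0928 0.2012] yaw_y 85.07 t 2.4
rect [623.3  91.7  -5.1  91.6  59.8] area 6921 shift tool mm [ -0.4  -1.1 171.2] turn 0.2
```

View pics/w1.png

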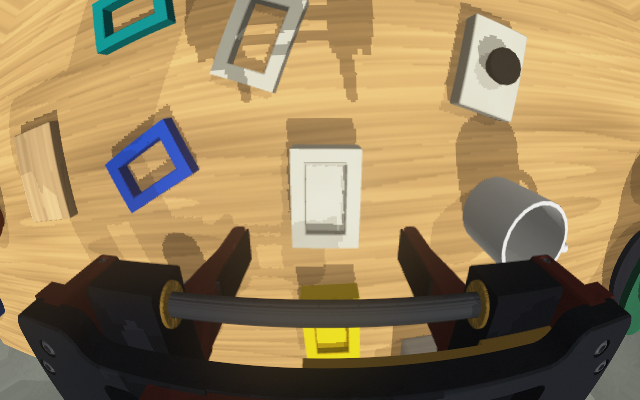

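Straight below, the bottom slab sits between the fingers at about (325,197), with the yellow decoy behind it at (331,325). I'll go down and grip.

```bash
python3 -m jog '[-0.0006,-0.0005,0.03,0,-0.0006,-0.0005,0.06,0,-0.0006,-0.0005,0.09,0,-0.0006,-0.0005,0.107,0,-0.0006,-0.0005,0.116,0,-0.0006,-0.0005,0.116,0,-0.0006,-0.0005,0.116,0]'
python3 -m jog '[0,0,0,0,0,0,0,0,0,0,0,0,0,0,0,0,0,0,0,0,0,0,0,0,0,0,0,0,0,0,0,0]' 0
python3 -m jog '[0,0,-0.02,0,0,0,-0.06,0,0,0,-0.1,0,0,0,-0.12,0,0,0,-0.12,0]'
```

```text
time_s: 3.15
position: [0.6252, 0.0916, 0.0862]
orientation: [0.043, 0.999, 0.0, 0.001]
force: [0.2, -0.6, -0.3]
finger_gap: 0.0879
finger_force: 0.0
time_s: 3.95
position: [0.6254, 0.0911, 0.0858]
orientation: [0.044, 0.999, 0.0, 0.0]
force: [-1.7, 1.6, 5.0]
finger_gap: 0.0594
finger_force: 30.0
time_s: 4.45
position: [0.6268, 0.0907, 0.2083]
orientation: [0.044, 0.999, -0.0, 0.003]
force: [0.4, -0.0, -2.4]
finger_gap: 0.0598
finger_force: 30.0
```

```bash
python3 -m jog '[0.057,-0.055,0,-5,0.057,-0.055,0,-5,0.057,-0.055,0,-5,0.057,-0.055,0,-5]'
python3 - <<'E'
from h import *
s=observe();w=capture('wrist');im=w['pixels']
cv2.imwrite('pics/w2.png',im[:,:,::-1]);print(s['position'],yaw(s),s['time_s'])
E
```

```text
time_s: 4.85
position: [0.5625, 0.0407, 0.2038]
orientation: [0.001, 1.0, 0.0, -0.001]
force: [-0.1, -0.6, -1.8]
finger_gap: 0.06
finger_force: 30.0
[0.56245013 0.04070649 0.20377994] 89.93216484632416 4.85
```

View pics/w2.png

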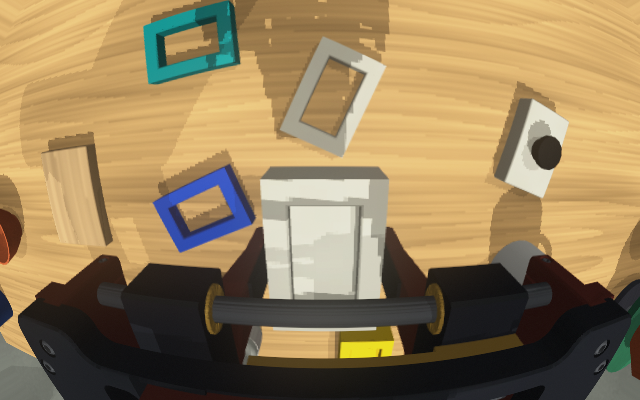

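The held slab is level in the fingers, with its edges at about x=263 and x=387. The board is at the left, around (77,192), so I'll move closer and measure it.

```bash
python3 -m jog '[0,-0.18,-0.03,0,0,-0.18,-0.03,0,0,-0.18,-0.03,0,0,-0.18,-0.03,0,0,-0.18,-0.03,0,0,-0.18,-0.03,0]'
python3 - <<'E'
from h import *
s=observe();w=capture('wrist');im=w['pixels']
cv2.imwrite('pics/w3.png',im[:,:,::-1]);print(s['position'],yaw(s),s['time_s'])
hsv=cv2.cvtColor(im,cv2.COLOR_RGB2HSV)
# expected board top corners in image, for reference, and colours in/out
for p in [(.564,-.263,.018),(.66,-.263,0),(.564,-.19,0)]:
    Q=R.from_quat(s['orientation']).as_matrix();T=w['T_tool_cam']
    v=T[:3,:3].T@(Q.T@(np.array(p)-s['position'])-T[:3,3]);th=np.arctan2(np.hypot(v[0],v[1]),v[2]);k=th/np.hypot(v[0],v[1])
    u=np.array([w['cx']+w['fx']*k*v[0],w['cy']+w['fy']*k*v[1]]).astype(int)
    print(p,u,hsv[u[1]-4:u[1]+5,u[0]-4:u[0]+5].reshape(-1,3).mean(0) if 5<u[0]<630 and 5<u[1]<390 else '')
E
```

```text
time_s: 5.5
position: [0.5642, -0.1392, 0.2347]
orientation: [0.001, 1.0, 0.0, 0.0]
force: [-0.7, 0.9, -1.6]
finger_gap: 0.0599
finger_force: 30.0
[ 0.56422715 -0.13916076  0.23469168] 89.92701992932825 5.5
(0.564, -0.263, 0.018) [207 185] [ 17.98765432 106.83950617 207.95061728]
(0.66, -0.263, 0) [222 259] [ 17.98765432 125.43209877 202.44444444]
(0.564, -0.19, 0) [278 180] [ 23.30864198  37.4691358  166.62962963]
```

View pics/w3.png

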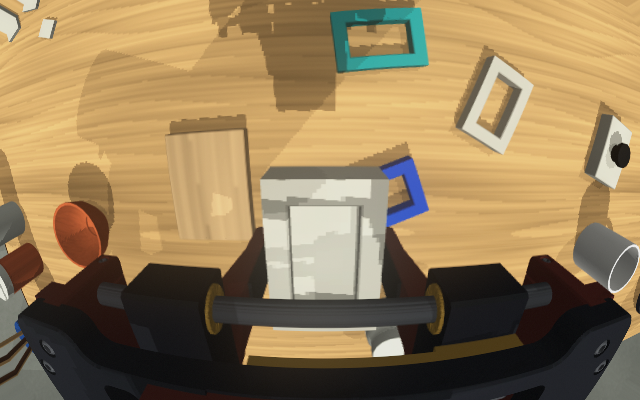

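The board's top face has corners near (166,134), (244,129), (254,240) and (179,241). The held slab's top face has its front edge at row 179 and its far edge at about row 329.

Run:
```python
from h import *
s=dict(position=np.array([.56422715,-.13916076,.23469168]),orientation=observe()['orientation'])
w=capture('wrist');g=cv2.cvtColor(w['pixels'],cv2.COLOR_RGB2GRAY)
def sub(g,p): return cv2.cornerSubPix(g,np.array(p,np.float32).reshape(-1,1,2),(4,4),(-1,-1),(3,50,.01)).reshape(-1,2)
for p in ([[166,134],[244,129],[254,240],[179,241]],):
    q=sub(g,p);print(q.round(1).tolist());
    for k in(np.array(p),q): P=cast(w,k,.018,s);print(P.round(4).tolist(),P.mean(0).round(4),rect(P))
c=capture('top');gt=cv2.cvtColor(c['pixels'],cv2.COLOR_RGB2GRAY)
q=sub(gt,[[376.5,194],[414,194.5],[414.5,245],[376.5,244]]);P=cast(c,q,.018);print(q.round(1).tolist(),P.mean(0).round(4),rect(P))
z=.2347-.055
P=cast(w,[[262,179],[388,179],[378,329],[270,329]],z,s);print('slab',P.round(4).tolist(),P.mean(0),rect(P))
```

```text
[[167.3000030517578, 135.10000610351562], [244.60000610351562, 129.1999969482422], [250.8000030517578, 237.6999969482422], [179.0, 241.0]]
[[0.5071, -0.3074, 0.018], [0.5065, -0.2196, 0.018], [0.6249, -0.2168, 0.018], [0.6295, -0.3083, 0.018]] [ 0.567 -0.263  0.018] [ 5.680e+02 -2.629e+02  4.000e-01  1.224e+02  9.160e+01]
[[0.5084, -0.3059, 0.018], [0.5067, -0.2189, 0.018], [0.6223, -0.2201, 0.018], [0.6295, -0.3083, 0.018]] [ 0.5667 -0.2633  0.018 ] [ 568.1 -263.6   -0.6  123.7   88.1]
[[376.5, 194.0], [414.0, 194.5], [414.5, 245.0], [376.20001220703125, 243.10000610351562]] [ 0.5648 -0.2627  0.018 ] [ 564.9 -262.7   -0.   120.3   90.2]
slab [[0.5183, -0.1696, 0.1797], [0.5184, -0.1113, 0.1797], [0.6073, -0.1097, 0.1797], [0.6072, -0.1724, 0.1797]] [ 0.56279294 -0.14074627  0.1797    ] [ 5.628e+02 -1.410e+02 -1.000e-01  8.890e+01  6.270e+01]
```

```bash
python3 -m jog '[-0.002,-0.05,0,0,-0.002,-0.1,0,0,-0.002,-0.123,0.02,0,-0.002,-0.123,0.06,0,-0.002,-0.123,0.1,0,-0.002,-0.123,0.12,0,-0.002,-0.123,0.12,0,-0.002,-0.123,0.12,0]'
python3 -c "
from h import *
s=observe();print(s['position'],yaw(s),R.from_quat(s['orientation']).as_matrix()[:,2])"
```

```text
time_s: 6.45
position: [0.5659, -0.2609, 0.1153]
orientation: [-0.001, 1.0, 0.0, -0.0]
force: [0.1, 0.3, -0.8]
finger_gap: 0.0599
finger_force: 30.0
[ 0.56592427 -0.26091866  0.11525871] 90.08785752889048 [-5.40040063e-04  3.45585518e-04 -9.99999794e-01]
```

```bash
python3 -m jog '[0,-0.001,0.002,0,0,-0.001,0.004,0,0,-0.001,0.006,0,0,-0.001,0.008,0,0,-0.001,0.009,0,0,-0.001,0.01,0,0,-0.001,0.0105,0,0,-0.001,0.0105,0]'
```

```text
time_s: 7.25
position: [0.5654, -0.2629, 0.1046]
orientation: [-0.0, 1.0, -0.0, -0.0]
force: [0.1, 0.3, -0.4]
finger_gap: 0.06
finger_force: 30.0
```

```bash
python3 -m jog '[0,0,0.0005,0,0,0,0.001,0,0,0,0.001,0]';  python3 -m jog '[0,0,0.0005,0,0,0,0.0008,0,0,0,0.0008,0]'
```

```text
time_s: 7.55
position: [0.5655, -0.263, 0.1039]
orientation: [-0.0, 1.0, -0.0, -0.0]
force: [-0.6, -0.9, -0.2]
finger_gap: 0.0599
finger_force: 30.0
time_s: 7.85
position: [0.5655, -0.263, 0.1038]
orientation: [-0.0, 1.0, -0.0, 0.0]
force: [-1.6, 1.6, 6.6]
finger_gap: 0.06
finger_force: 30.0
```

```bash
python3 -m jog '[0,0,0,0,0,0,0,0,0,0,0,0,0,0,0,0,0,0,0,0]' 1; python3 -m jog '[0,0,-0.02,0,0,0,-0.06,0,0,0,-0.1,0,0,0,-0.114,0,0,0,-0.114,0]'; python3 look.py w4 .048 .565 -.263
```

```text
time_s: 8.35
position: [0.5655, -0.2629, 0.1028]
orientation: [-0.0, 1.0, -0.0, -0.0]
force: [-0.9, -0.1, 0.8]
finger_gap: 0.0877
finger_force: 0.0
time_s: 8.85
position: [0.5668, -0.2637, 0.2194]
orientation: [-0.0, 1.0, -0.001, 0.002]
force: [0.9, 0.5, 0.2]
finger_gap: 0.0878
finger_force: 0.0
tcp [ 0.5668 -0.2637  0.2194] yaw_y 90.01 t 8.85
rect [ 5.636e+02 -2.647e+02  1.000e-01  9.020e+01  5.950e+01] area 6985 shift tool mm [  3.9  -0.6 171.4] turn -0.1
```

View pics/w4.png

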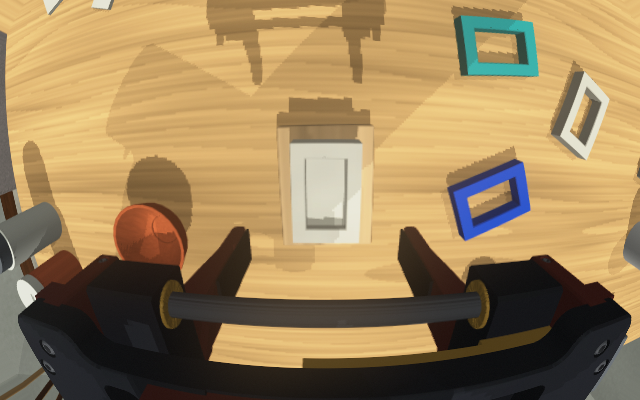

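The slab lies on the board and looks square with it. I'll check how well it is centred, using the top and wrist views.

Run:
```python
from h import *
s=observe();w=capture('wrist');c=capture('top');print(s['position'])
im=np.hstack([cv2.resize(c['pixels'][180:260,360:430],None,fx=5,fy=5,interpolation=3),cv2.resize(w['pixels'][115:255,270:385],(400*115//140,400),interpolation=3)])
cv2.imwrite('pics/z5.png',im[:,:,::-1]);print(im.shape)
for c_,z,s_,pp in((c,.048,None,(395,219)),(w,.048,s,(325,190))):
    hsv=cv2.cvtColor(c_['pixels'],cv2.COLOR_RGB2HSV)
    m=((hsv[...,1]<50)&(hsv[...,2]>110)).astype(np.uint8);n,l,st,ce=cv2.connectedComponentsWithStats(m)
    for i in range(1,n):
        if np.abs(ce[i]-pp).max()<12 and st[i,4]>200:
            v,u=np.where(l==i);print(rect(cast(c_,np.c_[u,v],z,s_)),st[i])
```

```text
[ 0.56569629 -0.26302655  0.2173382 ]
(400, 678, 3)
[ 5.630e+02 -2.647e+02  1.000e-01  9.230e+01  5.970e+01] [ 289  142   72  104 7127]
```

View pics/z5.png

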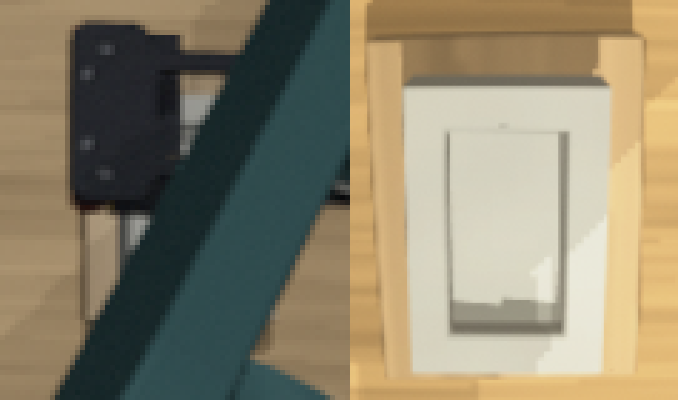

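The right-hand crop shows the board's front edge running from (277,128) to (373,128) in image pixels. The slab's top face has corners (289,145.5), (361,145.5), (359,246) and (290,246). The left-hand crop is blocked by the arm.

Run:
```python
from h import *
s=observe();w=capture('wrist')
print(cast(w,[[277,128.3],[372.6,128.3],[282.5,246],[367,246]],.018,s).round(4).tolist())
print(cast(w,[[289.3,145.5],[361,145.5],[358.9,245.9],[290.3,245.9]],.048,s).round(4).tolist())
```

```text
[[0.5053, -0.3066, 0.018], [0.5054, -0.22, 0.018], [0.6218, -0.3059, 0.018], [0.6219, -0.2209, 0.018]]
[[0.5175, -0.2923, 0.048], [0.5175, -0.234, 0.048], [0.6071, -0.2329, 0.048], [0.607, -0.2944, 0.048]]
```

```bash
python3 -m jog '[0,0,0.04,0,0,0,0.08,0,0,0,0.105,0,0,0,0.112,0,0,0,0.113,0,0,0,0.113,0,0,0,0.113,0]'; python3 -m jog '[0,0,0,0,0,0,0,0,0,0,0,0,0,0,0,0,0,0,0,0,0,0,0,0]' 0;python3 -m jog '[0,0,-0.003,0,0,0,-0.004,0,-0.001,0,-0.004,0,-0.002,0,-0.004,0,-0.002,0,-0.003,0,-0.002,0,-0.002,0,-0.002,0,-0.001,0,-0.002,0,0,0,-0.002,0,0,0]'
```

```text
time_s: 9.75
position: [0.5664, -0.2635, 0.1053]
orientation: [-0.0, 1.0, -0.001, 0.001]
force: [0.7, -0.3, 0.4]
finger_gap: 0.088
finger_force: 0.0
time_s: 10.35
position: [0.5656, -0.263, 0.1043]
orientation: [-0.0, 1.0, -0.0, 0.0]
force: [-1.3, 0.5, 4.1]
finger_gap: 0.06
finger_force: 30.0
time_s: 11.25
position: [0.5673, -0.2629, 0.1043]
orientation: [-0.0, 1.0, -0.0, -0.0]
force: [-2.2, 0.9, 3.2]
finger_gap: 0.0596
finger_force: 30.0
```

```bash
python3 -m jog '[0,0,0,0,0,0,0,0,0,0,0,0,0,0,0,0]' 1; python3 -m jog '[0,0,-0.02,0,0,0,-0.06,0,0,0,-0.1,0,0,0,-0.114,0,0,0,-0.114,0,0,0,-0.114,0,0,0,-0.114,0,0,0,-0.114,0]'; python3 look.py w6 .048 .565 -.263
python3 -m jog '[0.093,0.31,0.03,24.4,0.093,0.31,0.03,24.4,0.093,0.31,0.03,24.4,0.093,0.31,0.03,24.4,0.093,0.31,0.03,24.4,0.093,0.31,0.03,24.4,0.093,0.31,0.03,24.4,0.093,0.31,0.03,24.4,0.093,0.31,0.03,24.4,0.093,0.31,0.03,24.4]'
python3 look.py w7 .018 .474 .047
```

```text
time_s: 11.65
position: [0.5675, -0.263, 0.1039]
orientation: [-0.0, 1.0, -0.0, 0.0]
force: [-0.0, 0.6, 0.2]
finger_gap: 0.0862
finger_force: 0.0
time_s: 12.45
position: [0.5666, -0.2624, 0.216]
orientation: [-0.0, 1.0, 0.001, -0.002]
force: [0.3, 0.5, 0.5]
finger_gap: 0.0877
finger_force: 0.0
tcp [ 0.5666 -0.2624  0.216 ] yaw_y 90.0 t 12.45
rect [ 5.657e+02 -2.646e+02 -1.000e-01  8.970e+01  5.990e+01] area 6997 shift tool mm [  0.4  -2.5 168. ] turn 0.1
time_s: 13.5
position: [0.4752, 0.0462, 0.1879]
orientation: [0.212, 0.977, -0.0, 0.0]
force: [0.1, -0.1, -0.5]
finger_gap: 0.0876
finger_force: 0.0
tcp [0.4752 0.0462 0.1879] yaw_y 65.57 t 13.5
rect [474.1  46.  -24.8  90.8  59.7] area 4247 shift tool mm [  1.1  -0.6 169.9] turn 0.4
```

```bash
python3 -m jog '[0,0,0,0,0,0,0,0,0,0,0,0,0,0,0,0]'; python3 look.py w8 .018 .474 .047;python3 look.py w9 .018 .474 .047
```

```text
time_s: 13.95
position: [0.4745, 0.0468, 0.188]
orientation: [0.212, 0.977, -0.0, 0.0]
force: [-0.1, -0.4, -0.7]
finger_gap: 0.0876
finger_force: 0.0
tcp [0.4745 0.0468 0.188 ] yaw_y 65.57 t 13.95
rect [474.4  46.  -24.5  90.2  59.8] area 4174 shift tool mm [ -0.2  -0.7 170. ] turn 0.1
tcp [0.4745 0.0469 0.188 ] yaw_y 65.58 t 14.0
rect [474.3  46.1 -24.5  90.2  59.6] area 4151 shift tool mm [-1.0e-01 -7.0e-01  1.7e+02] turn 0.1
```

View pics/w9.png

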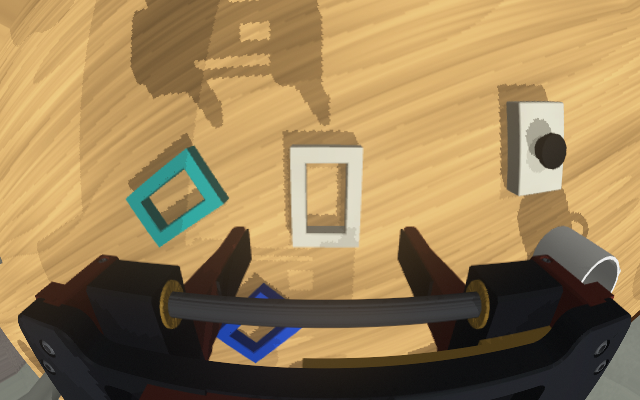

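The white frame lies between the fingers at about (326,197), square with them. I'll go down and grip it.

```bash
python3 -m jog '[0,0,0.04,0,0,0,0.08,0,0,0,0.097,0,0,0,0.103,0,0,0,0.105,0,0,0,0.105,0,0,0,0.105,0,0,0,0.105,0,0,0,0.105,0]'; python3 -m jog '[0,0,0,0,0,0,0,0,0,0,0,0,0,0,0,0,0,0,0,0,0,0,0,0]' 0;python3 -m jog '[0,0,-0.02,0,0,0,-0.06,0,0,0,-0.1,0,0,0,-0.13,0,0,0,-0.13,0]'
```

```text
time_s: 14.95
position: [0.4749, 0.0471, 0.0836]
orientation: [0.211, 0.977, 0.0, 0.001]
force: [0.5, -0.6, 0.0]
finger_gap: 0.0873
finger_force: 0.0
time_s: 15.55
position: [0.4745, 0.0471, 0.0829]
orientation: [0.211, 0.977, -0.0, 0.0]
force: [-0.1, 0.4, 1.1]
finger_gap: 0.0597
finger_force: 30.0
time_s: 16.05
position: [0.4767, 0.047, 0.2166]
orientation: [0.211, 0.977, 0.001, 0.004]
force: [1.0, 0.1, -1.4]
finger_gap: 0.0599
finger_force: 30.0
```

```bash
python3 -m jog '[-0.2111,-0.2446,0,-24.4,-0.2111,-0.2446,0,-24.4,-0.2111,-0.2446,0,-24.4,-0.2111,-0.2446,0,-24.4,-0.2111,-0.2446,0,-24.4,-0.2111,-0.2446,0,-24.4,-0.2111,-0.2446,0,-24.4,-0.2111,-0.2446,0,-24.4,-0.2111,-0.2446,0,-24.4,-0.2111,-0.2446,0,-24.4]'
python3 -m jog '[0,0,0.03,0,0,0,0.06,0,0,0,0.068,0,0,0,0.072,0,0,0,0.072,0,0,0,0.072,0,0,0,0.072,0,0,0,0.072,0]'
python3 -c "
from h import *
s=observe();print(s['position'],yaw(s))"
```

```text
time_s: 17.05
position: [0.5646, -0.2613, 0.2116]
orientation: [-0.0, 1.0, 0.001, -0.001]
force: [-0.8, -0.1, -1.2]
finger_gap: 0.0601
finger_force: 30.0
time_s: 17.85
position: [0.5661, -0.2632, 0.142]
orientation: [-0.0, 1.0, -0.0, 0.001]
force: [0.2, -1.0, -0.2]
finger_gap: 0.0597
finger_force: 30.0
[ 0.56614174 -0.26317143  0.14195003] 90.00424393629122
```

```bash
python3 -m jog '[0,0,0.003,0,0,0,0.005,0,0,0,0.007,0,0,0,0.008,0,0,0,0.009,0,0,0,0.0095,0,0,0,0.0095,0,0,0,0.0095,0]';python3 -c "
from h import *
s=observe();print(s['position'],yaw(s))"
```

```text
time_s: 18.65
position: [0.5657, -0.2629, 0.1315]
orientation: [-0.0, 1.0, -0.0, 0.0]
force: [-1.1, 0.6, -0.7]
finger_gap: 0.06
finger_force: 30.0
[ 0.56569992 -0.2629035   0.13148709] 90.00511724580396
```

```bash
python3 -m jog '[0,0,0.0004,0,0,0,0.0006,0,0,0,0.0006,0]';  python3 -m jog '[0,0,0.0003,0,0,0,0.0006,0,0,0,0.0006,0]'
```

```text
time_s: 18.95
position: [0.5657, -0.2629, 0.131]
orientation: [-0.0, 1.0, -0.0, 0.0]
force: [-0.7, -0.3, 0.4]
finger_gap: 0.0596
finger_force: 30.0
time_s: 19.25
position: [0.5657, -0.2629, 0.1309]
orientation: [-0.0, 1.0, -0.0, 0.0]
force: [-1.8, 0.0, 5.5]
finger_gap: 0.0603
finger_force: 30.0
```

```bash
python3 -m jog '[0,0,0,0,0,0,0,0,0,0,0,0,0,0,0,0]' 1; python3 -m jog '[0,0,-0.02,0,0,0,-0.06,0,0,0,-0.09,0,0,0,-0.105,0,0,0,-0.105,0,0,0,-0.105,0,0,0,-0.105,0,0,0,-0.105,0,0,0,-0.105,0,0,0,-0.105,0]'; python3 look.py w10 .066 .565 -.263; python3 -c "
import cv2;i=cv2.imread('pics/w10.png')[110:260,250:400];cv2.imwrite('pics/w10c.png',cv2.resize(i,None,fx=4,fy=4,interpolation=3))"
```

```text
time_s: 19.65
position: [0.5657, -0.2629, 0.1301]
orientation: [-0.0, 1.0, -0.0, -0.0]
force: [-0.0, -0.0, -0.3]
finger_gap: 0.0866
finger_force: 0.0
time_s: 20.65
position: [0.5655, -0.2628, 0.2346]
orientation: [-0.0, 1.0, 0.0, -0.001]
force: [-0.5, 0.2, -0.5]
finger_gap: 0.0874
finger_force: 0.0
tcp [ 0.5655 -0.2628  0.2346] yaw_y 90.01 t 20.65
rect [ 565.1 -264.7    0.    90.    59.7] area 6574 shift tool mm [  0.2  -2.  168.6] turn 0.0
```

View pics/w10c.png

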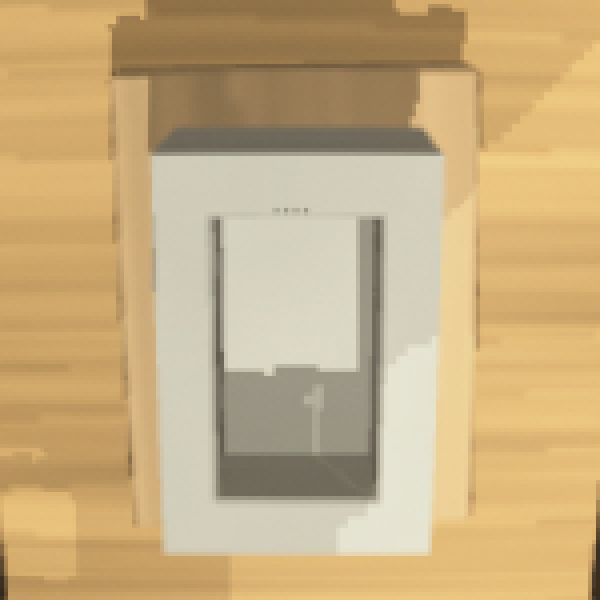

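Middle is flush on bottom: the front face is one continuous strip and the edges line up. Next is the top slab.

```bash
python3 -m jog '[0.0533,0.522,0.04,17.1,0.0533,0.522,0.04,17.1,0.0533,0.522,0.04,17.1,0.0533,0.522,0.04,17.1,0.0533,0.522,0.04,17.1,0.0533,0.522,0.04,17.1,0.0533,0.522,0.04,17.1,0.0533,0.522,0.04,17.1,0.0533,0.522,0.04,17.1,0.0533,0.522,0.04,17.1]'
python3 -c "
from h import *
s=observe();a=np.radians(yaw(s));print(s['position'],yaw(s));d=np.array([.5124,.2591])-s['position'][:2];print(-np.sin(a)*d[0]+np.cos(a)*d[1],np.cos(a)*d[0]+np.sin(a)*d[1],yaw(s)-72.9)"
```

```text
time_s: 21.7
position: [0.5146, 0.2348, 0.1972]
orientation: [0.149, 0.989, 0.0, 0.0]
force: [0.9, 0.1, -0.2]
finger_gap: 0.0878
finger_force: 0.0
[0.51464123 0.23482454 0.197217  ] 72.90895566280363
0.00927659265206826 0.022544751573345442 0.008955662803629139
```

```bash
python3 -m jog '[0,0,0,0,0,0,0,0,0,0,0,0,0,0,0,0]'; python3 look.py w11 .024 .512 .259
```

```text
time_s: 22.1
position: [0.5154, 0.2313, 0.1973]
orientation: [0.15, 0.989, -0.0, 0.0]
force: [-0.1, -0.6, 0.7]
finger_gap: 0.0878
finger_force: 0.0
tcp [0.5154 0.2313 0.1973] yaw_y 72.8 t 22.1
rect [512.5 258.1 -17.4  89.1  59. ] area 5461 shift tool mm [ 10.7  24.8 173.3] turn 0.2
```

```bash
python3 -m jog '[0.0107,0.026,0.003,0.2,0.0107,0.026,0.003,0.2,0.0107,0.026,0.003,0.2,0.0107,0.026,0.003,0.2,0.0107,0.026,0.003,0.2,0.0107,0.026,0.003,0.2,0.0107,0.026,0.003,0.2]'; python3 look.py w12 .024 .512 .259;python3 look.py w13 .024 .512 .259; python3 -c "
import cv2;i=cv2.imread('pics/w13.png')[110:260,250:400];cv2.imwrite('pics/w13c.png',cv2.resize(i,None,fx=4,fy=4,interpolation=3))"
```

```text
time_s: 22.85
position: [0.5125, 0.2604, 0.1943]
orientation: [0.151, 0.989, -0.0, 0.0]
force: [-0.0, -0.8, 0.3]
finger_gap: 0.0881
finger_force: 0.0
tcp [0.5125 0.2604 0.1943] yaw_y 72.68 t 22.85
rect [512.7 257.9 -17.1  89.   59.2] area 5464 shift tool mm [ -0.9  -2.3 170.3] turn -0.2
tcp [0.5125 0.2605 0.1943] yaw_y 72.69 t 22.9
rect [512.6 257.9 -17.2  88.8  59.2] area 5456 shift tool mm [ -0.9  -2.4 170.3] turn -0.1
```

View pics/w13c.png

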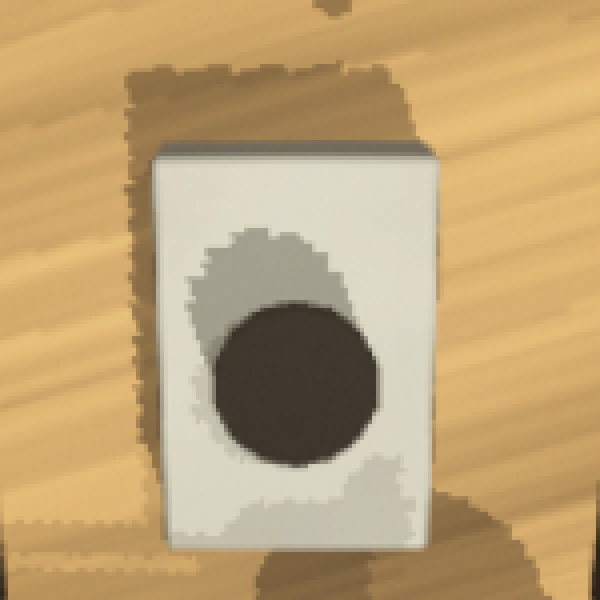

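The top slab is square between the fingers with its stopper up at about (324,205) in the full image. I'll grip and carry it.

```bash
python3 -m jog '[0,-0.0005,0.04,0,0,-0.0005,0.08,0,0,-0.0005,0.1,0,0,-0.0005,0.108,0,0,-0.0005,0.11,0,0,-0.0005,0.11,0,0,-0.0005,0.11,0,0,-0.0005,0.11,0,0,-0.0005,0.11,0]'; python3 -m jog '[0,0,0,0,0,0,0,0,0,0,0,0,0,0,0,0,0,0,0,0,0,0,0,0]' 0;python3 -m jog '[0,0,-0.02,0,0,0,-0.06,0,0,0,-0.1,0,0,0,-0.14,0,0,0,-0.15,0,0,0,-0.15,0,0,0,-0.15,0,0,0,-0.15,0]'
python3 -c "
from h import *
s=observe();a=np.radians(yaw(s));print(s['position'],yaw(s));d=np.array([.5652,-.263])-s['position'][:2];print(-np.sin(a)*d[0]+np.cos(a)*d[1],np.cos(a)*d[0]+np.sin(a)*d[1],yaw(s)-90)"
```

```text
time_s: 23.85
position: [0.5128, 0.2605, 0.0851]
orientation: [0.15, 0.989, 0.0, 0.001]
force: [0.3, 0.2, -0.3]
finger_gap: 0.0879
finger_force: 0.0
time_s: 24.45
position: [0.5123, 0.2603, 0.0842]
orientation: [0.15, 0.989, -0.0, -0.0]
force: [-0.5, -0.3, 1.2]
finger_gap: 0.0598
finger_force: 30.0
time_s: 25.25
position: [0.511, 0.2598, 0.2319]
orientation: [0.15, 0.989, -0.001, -0.002]
force: [0.7, 0.4, -1.5]
finger_gap: 0.0599
finger_force: 30.0
[0.51097368 0.25977524 0.23191709] 72.70122636102656
-0.20722304298810132 -0.48300419320770066 -17.298773638973444
```

```bash
python3 -m jog '[-0.206,-0.4837,0,-17.3,-0.206,-0.4837,0,-17.3,-0.206,-0.4837,0,-17.3,-0.206,-0.4837,0,-17.3,-0.206,-0.4837,0,-17.3,-0.206,-0.4837,0,-17.3,-0.206,-0.4837,0,-17.3,-0.206,-0.4837,0,-17.3,-0.206,-0.4837,0,-17.3,-0.206,-0.4837,0,-17.3]'
python3 -m jog '[0,0,0,0,0,0,0,0,0,0,0,0,0,0,0,0]'
python3 -c "
from h import *
s=observe();a=np.radians(yaw(s));print(s['position'],yaw(s));d=np.array([.5652,-.263])-s['position'][:2];print(-np.sin(a)*d[0]+np.cos(a)*d[1],np.cos(a)*d[0]+np.sin(a)*d[1],yaw(s)-90)"
```

```text
time_s: 26.25
position: [0.5608, -0.2311, 0.2321]
orientation: [0.0, 1.0, 0.001, -0.002]
force: [1.3, 0.5, -2.1]
finger_gap: 0.0598
finger_force: 30.0
time_s: 26.65
position: [0.5613, -0.2277, 0.2335]
orientation: [-0.001, 1.0, 0.001, -0.001]
force: [0.4, -0.0, -1.2]
finger_gap: 0.0599
finger_force: 30.0
[ 0.56132681 -0.22768971  0.23351671] 90.09400752351445
-0.003815253042488503 -0.03531659414302561 0.09400752351444908
```

```bash
python3 -m jog '[-0.0038,-0.0353,0,0.1,-0.0038,-0.0353,0,0.1,-0.0038,-0.0353,0.03,0.1,-0.0038,-0.0353,0.06,0.1,-0.0038,-0.0353,0.07,0.1,-0.0038,-0.0353,0.072,0.1,-0.0038,-0.0353,0.072,0.1,-0.0038,-0.0353,0.072,0.1,-0.0038,-0.0353,0.072,0.1,-0.0038,-0.0353,0.072,0.1]'
python3 -c "
from h import *
s=observe();print(s['position'],yaw(s))"
```

```text
time_s: 27.65
position: [0.5661, -0.265, 0.1633]
orientation: [0.001, 1.0, -0.0, 0.001]
force: [0.5, -0.2, -1.9]
finger_gap: 0.0594
finger_force: 30.0
[ 0.56608841 -0.26498355  0.16329561] 89.90595985626075
```

```bash
python3 -m jog '[0,0,0.004,0,0,0,0.008,0,0,0,0.01,0,0,0,0.01,0,0,0,0.01,0,0,0,0.01,0,0,0,0.01,0]'
python3 -c "
from h import *
s=observe();print(s['position'],yaw(s))"
```

```text
time_s: 28.35
position: [0.5657, -0.2648, 0.1524]
orientation: [0.001, 1.0, -0.0, 0.0]
force: [0.2, 0.5, -1.0]
finger_gap: 0.0599
finger_force: 30.0
[ 0.56570045 -0.26480097  0.1523825 ] 89.90482503848206
```

Correct x by −0.5 mm, y by +1.8 mm and yaw by 0.1°, then lower.

```bash
python3 -m jog '[0.0005,0.001,0,-0.1,0.0005,0.0018,0,-0.1,0.0005,0.0018,0,-0.1,0.0005,0.0018,0.0008,-0.1,0.0005,0.0018,0.0015,-0.1,0.0005,0.0018,0.0015,-0.1,0.0005,0.0018,0.0015,-0.1]'
python3 -c "
from h import *
s=observe();print(s['position'],yaw(s))"
```

```text
time_s: 29.05
position: [0.5651, -0.263, 0.1507]
orientation: [-0.0, 1.0, -0.0, -0.0]
force: [0.7, -0.5, -1.7]
finger_gap: 0.0601
finger_force: 30.0
[ 0.56512105 -0.26296297  0.15073924] 90.00117510994808
```

```bash
python3 -m jog '[0,0,0.0004,0,0,0,0.0007,0,0,0,0.0007,0]';  python3 -m jog '[0,0,0.0003,0,0,0,0.0006,0,0,0,0.0006,0]'
```

```text
time_s: 29.35
position: [0.5652, -0.2629, 0.1502]
orientation: [-0.0, 1.0, -0.0, 0.0]
force: [0.3, 0.3, 0.5]
finger_gap: 0.0599
finger_force: 30.0
time_s: 29.65
position: [0.5652, -0.263, 0.1502]
orientation: [-0.0, 1.0, -0.0, 0.0]
force: [-2.4, 1.7, 5.4]
finger_gap: 0.0599
finger_force: 30.0
```

Contact. I'll release, rise and check.

```bash
python3 -m jog '[0,0,0,0,0,0,0,0,0,0,0,0,0,0,0,0]' 1; python3 -m jog '[0,0,-0.02,0,0,0,-0.06,0,0,0,-0.09,0,0,0,-0.105,0,0,0,-0.11,0,0,0,-0.11,0,0,0,-0.11,0,0,0,-0.11,0,0,0,-0.11,0,0,0,-0.11,0]'; python3 look.py w14 .09 .565 -.263
python3 - <<'E'
from h import *
s=observe();w=capture('wrist');im=w['pixels']
m=(im.max(2)<90).astype(np.uint8);m[250:]=0
n,l,st,ce=cv2.connectedComponentsWithStats(m)
for i in range(1,n):
    if st[i,4]>300: print(st[i],ce[i],cast(w,ce[i],.108,s).round(4))
i=im[110:260,250:400,::-1];cv2.imwrite('pics/w14c.png',cv2.resize(i,None,fx=4,fy=4,interpolation=3))
E
```

```text
time_s: 30.05
position: [0.5651, -0.2629, 0.1494]
orientation: [-0.0, 1.0, -0.0, -0.0]
force: [0.7, -0.1, 0.3]
finger_gap: 0.0867
finger_force: 0.0
time_s: 31.05
position: [0.5649, -0.2628, 0.2587]
orientation: [-0.0, 1.0, 0.0, -0.001]
force: [-0.5, 1.0, -0.3]
finger_gap: 0.088
finger_force: 0.0
tcp [ 0.5649 -0.2628  0.2587] yaw_y 90.01 t 31.05
rect [ 5.659e+02 -2.649e+02  2.000e-01  8.940e+01  5.890e+01] area 5527 shift tool mm [ -1.2  -2.2 168.7] turn -0.2
[434 156  67  72 415] [459.47951807 179.64096386] [[ 0.5422 -0.1526  0.108 ]]
[457 173  44  42 335] [483.31044776 197.14925373] [[ 0.5575 -0.127   0.108 ]]
[ 304  187   41   40 1297] [323.74171164 206.51117965] [[ 0.565 -0.265  0.108]]
[  4 190  17  31 324] [ 12.23765432 204.57716049] [[ 0.5677 -0.656   0.108 ]]
[  5 222  26  28 355] [ 20.01971831 235.04225352] [[ 0.609  -0.6563  0.108 ]]
[218 227  32  23 511] [236.59882583 239.93542074] [[ 0.5953 -0.3393  0.108 ]]
[399 227  32  23 502] [411.76494024 240.06175299] [[ 0.5955 -0.1901  0.108 ]]
```

View pics/w14c.png

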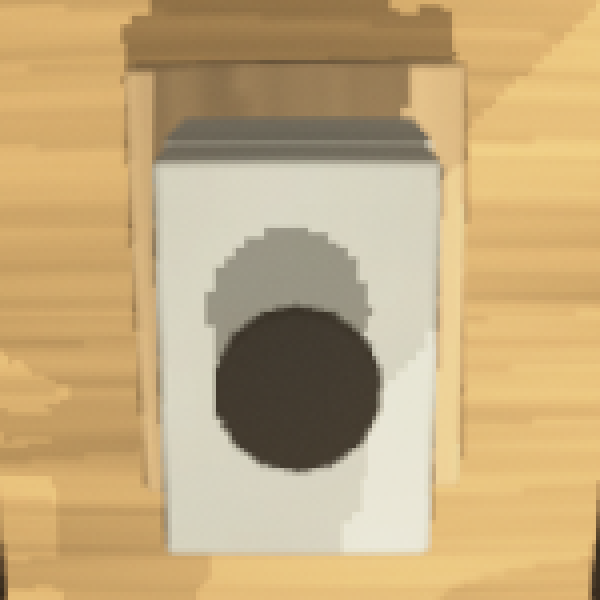

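Run:
```python
from h import *
s=observe();w=capture('wrist');g=cv2.cvtColor(w['pixels'],cv2.COLOR_RGB2GRAY).astype(int)
print(g[134:154,310:340].mean(1).round().tolist())
Q=R.from_quat(s['orientation']).as_matrix();T=w['T_tool_cam']
for X in(.520,):
  for z in(.018,.048,.066,.09):
    v=T[:3,:3].T@(Q.T@(np.array([X,-.265,z])-s['position'])-T[:3,3]);k=np.arctan2(np.hypot(*v[:2]),v[2])/np.hypot(*v[:2])
    print(X,z,w['cy']+w['fy']*k*v[1])
  print(cast(w,[[325,244.5],[325,248.25]],.09,s))
# side edges on both sides
print(g[165:170,282:296].mean(0).round().tolist(),g[165:170,352:366].mean(0).round().tolist())
```

```text
[128.0, 128.0, 128.0, 128.0, 128.0, 114.0, 107.0, 105.0, 104.0, 102.0, 102.0, 127.0, 115.0, 106.0, 110.0, 126.0, 169.0, 204.0, 212.0, 212.0]
0.52 0.018 137.72459053753582
0.52 0.048 141.01841495985934
0.52 0.066 143.33427905764555
0.52 0.09 146.92928267444552
[[ 0.60730271 -0.26396674  0.09      ]
 [ 0.61107875 -0.26396627  0.09      ]]
[141.0, 167.0, 180.0, 183.0, 179.0, 171.0, 132.0, 176.0, 202.0, 210.0, 209.0, 209.0, 209.0, 210.0] [210.0, 210.0, 210.0, 210.0, 210.0, 210.0, 206.0, 192.0, 197.0, 207.0, 211.0, 211.0, 213.0, 208.0]
```

The pile is flush to within about 0.5 mm: the ledge at the joint is under half a pixel, and the stopper is centred. Next I'll shut the fingers and press it.

```bash
python3 -m jog '[0,0,0.02,0,0,0,0.04,0,0,0,0.055,0,0,0,0.062,0,0,0,0.062,0,0,0,0.062,0,0,0,0.062,0,0,0,0.062,0,0,0,0.062,0]' 0
python3 -m jog '[0,0,0.002,0,0,0,0.004,0,0,0,0.006,0,0,0,0.008,0,0,0,0.01,0,0,0,0.01,0,0,0,0.01,0]'
```

```text
time_s: 32.1
position: [0.5654, -0.2631, 0.1981]
orientation: [-0.0, 1.0, -0.0, 0.0]
force: [-0.9, 0.7, -1.1]
finger_gap: 0.0193
finger_force: 0.0
time_s: 32.8
position: [0.5651, -0.2629, 0.1873]
orientation: [-0.0, 1.0, -0.0, -0.0]
force: [0.2, 0.2, 0.3]
finger_gap: 0.0003
finger_force: 0.0
```

```bash
python3 -m jog '[0,0,0.001,0,0,0,0.002,0,0,0,0.003,0,0,0,0.004,0,0,0,0.005,0,0,0,0.005,0]'
python3 -m jog '[0,0,0.001,0,0,0,0.002,0,0,0,0.003,0,0,0,0.0038,0,0,0,0.0038,0]'
```

```text
time_s: 33.4
position: [0.5652, -0.263, 0.1824]
orientation: [-0.0, 1.0, -0.0, 0.0]
force: [-0.6, 0.9, 4.1]
finger_gap: 0.0004
finger_force: 1.9
time_s: 33.9
position: [0.5652, -0.263, 0.1785]
orientation: [-0.0, 1.0, -0.0, 0.0]
force: [-0.3, 0.3, 3.7]
finger_gap: 0.0007
finger_force: 1.6
```

```bash
python3 -m jog '[0,0,0.0005,0,0,0,0.001,0,0,0,0.001,0,0,0,0.001,0]'
python3 -m jog '[0,0,0.0003,0,0,0,0.0005,0,0,0,0.0005,0]'
```

```text
time_s: 34.3
position: [0.5652, -0.263, 0.1783]
orientation: [-0.0, 1.0, -0.0, 0.0]
force: [-2.3, 1.9, 9.2]
finger_gap: 0.0006
finger_force: 4.5
time_s: 34.6
position: [0.5652, -0.263, 0.1783]
orientation: [-0.0, 1.0, -0.0, 0.0]
force: [-2.1, 1.1, 11.7]
finger_gap: 0.0006
finger_force: 6.2
```

The stopper is home: it has hit a hard stop at 0.1783 and the force has risen to 12 N. I'll retreat straight up and check.

```bash
python3 -m jog '[0,0,-0.003,0,0,0,-0.02,0,0,0,-0.05,0,0,0,-0.08,0,0,0,-0.08,0,0,0,-0.08,0,0,0,-0.08,0,0,0,-0.08,0]'; python3 look.py w15 .09 .565 -.263
python3 - <<'E'
from h import *
c=capture('side')['pixels'];w=capture('wrist')['pixels']
a=cv2.resize(c[205:305,320:420],(400,400),interpolation=3);b=cv2.resize(w[110:260,250:400],(400,400),interpolation=3)
cv2.imwrite('pics/f.png',np.hstack([a,b])[:,:,::-1])
E
```

```text
time_s: 35.4
position: [0.5643, -0.2625, 0.2555]
orientation: [-0.0, 1.0, 0.001, -0.001]
force: [-0.3, -0.9, -0.6]
finger_gap: 0.0001
finger_force: 0.0
tcp [ 0.5643 -0.2625  0.2555] yaw_y 90.0 t 35.4
rect [ 5.659e+02 -2.648e+02 -1.000e-01  8.850e+01  5.900e+01] area 4862 shift tool mm [ -2.   -2.6 165.5] turn 0.1
```

View pics/f.png

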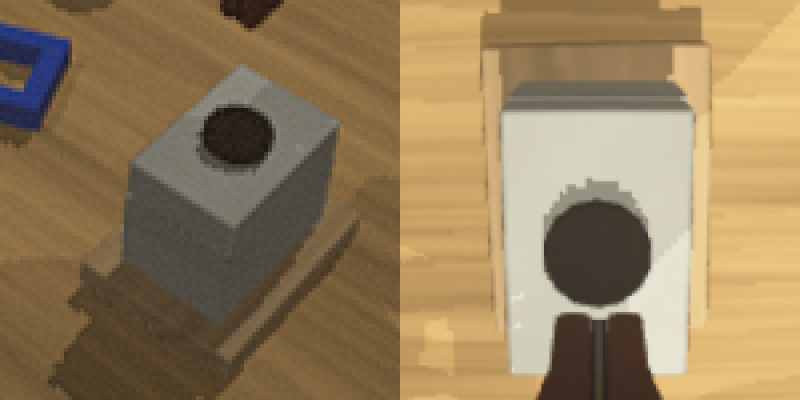

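The left-hand panel shows the stopper head down on the slab. It also hints at an offset at the pile's left edge: the top corner is at (133,165) and the edge below it at (124,190). I'll project the expected outline to compare.

Run:
```python
from h import *
c=capture('side');K=np.array([[c['fx'],0,c['cx']],[0,c['fy'],c['cy']],[0,0,1]])
print('cam',ray(c,[[320,200]])[0])
for x in(.520,.610):
  for y in(-.293,-.233):
    for z in (.018,.048,.066,.09):
      p=cv2.projectPoints(np.array([[x,y,z]]),c['rvec'],c['tvec'],K,None)[0].ravel()
      print(x,y,z,((p-[320,205])*4).round(1))
a=cv2.resize(c['pixels'][230:292,345:410],(780,590),interpolation=cv2.INTER_NEAREST)
a=np.clip((a.astype(float)-20)*1.6,0,255).astype(np.uint8)
cv2.imwrite('pics/f2.png',a[:,:,::-1])
```

```text
cam [ 0.13837713 -0.50799997  0.61143751]
0.52 -0.293 0.018 [213.1 325.9]
0.52 -0.293 0.048 [218.7 287.2]
0.52 -0.293 0.066 [222.3 262.9]
0.52 -0.293 0.09 [227.3 229.2]
0.52 -0.233 0.018 [115.6 258.5]
0.52 -0.233 0.048 [118.4 219.6]
0.52 -0.233 0.066 [120.2 195.3]
0.52 -0.233 0.09 [122.6 161.6]
0.61 -0.293 0.018 [317.4 217.5]
0.61 -0.293 0.048 [325.4 178.5]
0.61 -0.293 0.066 [330.5 154.2]
0.61 -0.293 0.09 [337.4 120.4]
0.61 -0.233 0.018 [222.  158.6]
0.61 -0.233 0.048 [227.4 119.7]
0.61 -0.233 0.066 [230.7  95.5]
0.61 -0.233 0.09 [235.3  61.9]
```

View pics/f2.png

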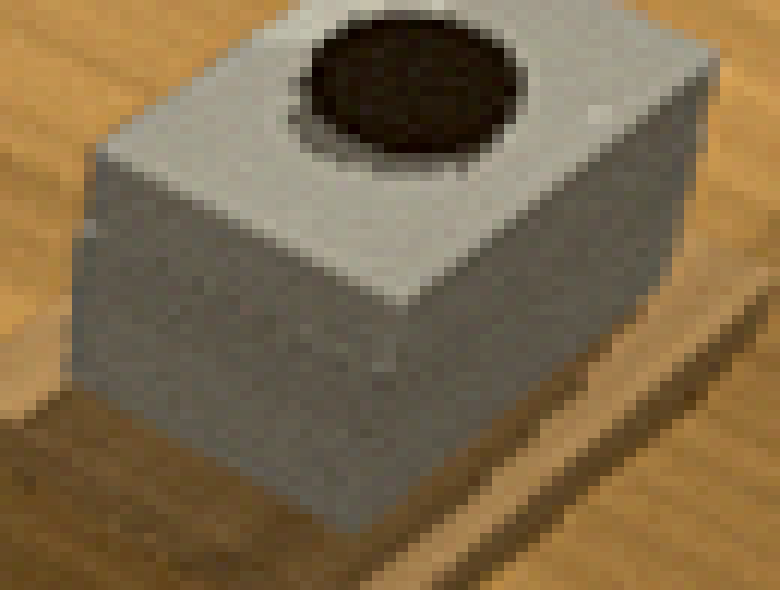

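The outline matches a flush pile: edge slopes of 25, 45 and 57 px against 21, 43 and 60 px expected. The stopper head sits on the slab and the arm is clear, so I'm handing in.

```bash
python3 -c "
from bench import *
print(close_job())"
```

```text
the job is handed in; nothing more can be done
None
```

I built the mould on the board (tray, frame, then stopper slab), with edges flush to about 1 mm in the last pictures, pressed the stopper fully home and handed the job in at about 36 s with the arm clear; no verdict came back.

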